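# Lever open the wooden snack bin's drop front

## Robot

A 7-joint arm with a two-finger parallel gripper is mounted at the origin on the work surface. World frame = base frame: x ahead of the robot, y to its left, z up, the work surface at z = 0. Lengths are in m, angles in rad, forces in N, time in s.
With the tool pointing down it reaches from about 0.4 to 0.85 m from the base axis. Payload 10.4 kg.
Tool frame: the origin (TCP) lies at the very end of the fingers, on their centre line; the grasp point (between the pads) lies 19 mm behind it; z points along the fingers, y is the line along which they close (so a half turn about z gives the same grasp; the last joint's range is limited). The gripper opens to 87 mm and grips with 3 to 60 N. Pads are 19 mm wide; open, the fingers measure 117 mm over their backs; the gripper's body (75 mm by 190 mm) begins 51 mm behind the grasp point.
Start: joints at [-1.268, 0.332, -0.065, 1.46, 0.022, 1.35, -0.088], TCP at [0.2, 0.592, 0.223] pointing down, gripper open.
Joint ranges: [-2.6, 2.6], [-0.5, 2.12], [-1.47, 1.34], [0.16, 2.42], [-1.27, 4.41], [0.06, 2.06], [-2.6, 2.6]. Speed limits (rad/s): [2.22, 2.22, 2.79, 2.79, 3.14, 3.14, 3.14].

## Interface

Orientations are given as a unit quaternion [x, y, z, w].
In Python, from bench import status, camera, order gives the robot as it stands.
- The arm moves only by the tool jog_arm, never from a script. Its argument "plan" is a list of rows, each a list of 7 numbers: the turn, a rotation vector about the tool's x, y, z in rad, then the shift along the tool's x, y, z in mm, then the opening, from -1 (shut) to 1 (fully open). A call has 1 to 12 rows; each row is the pose to reach, as a shift and turn from the pose commanded when the call began, along the tool's axes at that moment; what a row does not reach only later rows make up. A row lasts 1/10 s, in which the tool goes at most 50 mm and 8.59 degrees, less where a joint would pass 70% of its speed; a pose out of reach is approached as far as the arm can. A call with a gripper value outside its range is refused whole. The fingers move at their own pace and stop on an object; "squeeze" is the grip in N (left out, the last holds). Time passes only in rows, so rows that repeat a pose let the fingers close. It gives the time, the measured TCP pose, the force, the opening and the grip force at its end, in the units of the state.
- status.read_state(): the state, without advancing time (a new reading comes with each control period).
- camera(name): name is "side" or "top"; returns a dict with "image" (420x560x3 uint8, red, green, blue), "z_map" (420x560 float32, m along the optical axis (not along the pixel's ray), 0 where there is no reading), "fx", "fy", "cx", "cy" (pixels), "k1" (the pictures are not rectified: a ray, as slopes to the right and down, at radius r is drawn at 1 + k1 r^2 times it, then the intrinsics apply), "world_from_camera" (4x4, takes a point from camera to world coordinates). Camera axes: x right, y down, z forward; pixel columns grow to the right and rows downward; lengths in m; the calibration is good to about 2 mm. A picture is of the moment at which its call begins.
- order.close_job(): hands the job in; it is judged then, once.
The state is a dict: "time": time; "joint_positions": joint angles; "joint_vel": joint speeds; "joint_torque": joint torques, N m; "ee_pos": TCP position; "eef_rot": TCP orientation; "ft_force": force on the tool from outside, world axes, zero at the start; "torque": the same for the moment, N m; "width": finger opening in m; "grip_force": force on a finger pad.
Only numpy, scipy, OpenCV 4.12 (cv2) and the standard library are available. Lean on these libraries where they do the work, as an engineer would, in place of code of your own. Each camera call takes 0.05 s, during which the arm holds its last target. There are 200 camera calls.

## Task

Take the flat spatula out of its caddy and use its blade to lever the wooden snack bin's front flap open until the flap lies fully down, then stand the spatula upright in its caddy again. Do not touch the bin with the gripper itself, and leave the tin, jar, can, mug and bottle where they stand.

Things in the scene. Friction and masses are not known exactly. Their poses are not given: they have to be found in the camera images.
- bin: Light wooden box, fixed, 160 deep (x) x 200 wide (y) x 150 high mm; its front, with the flap, is its -x side. Origin: centre of its underside. The closed flap's inner face is at x = -80 mm; the roof board begins at x = -66 mm. So along the top front edge runs an open slot 14 mm wide (x), 180 mm long (y), over 100 mm deep, which a blade enters from above.
- flap (a joint): Dark wooden front flap, 12 mm thick, 196 wide, 134 tall, no knob. Hinged at its lower edge (bin x = -80, z = 16 mm, along bin y); swings outward and down to the bin's -x. 0 = closed, upright, top flush with the roof; 1.5 rad = fully open, flat before the bin. Friction 0.14 N m: stays put up to about 0.5 rad, falls slowly open beyond.
- flap_edge (a point): Middle of the flap's top edge, on the inner face (the face toward the bin's inside): when closed at x = -80, z = 150 mm in the bin's frame. It moves with the flap.
- spatula: Loose flat spatula, 200 mm long, standing blade down in the caddy, upright or leaning a little. Origin: middle of the blade's end edge; z runs along the tool to the handle, y is its width, x its thickness. Steel blade 3 mm thick, 34 wide, z = 0 to 110 mm; dark wooden handle 16 thick (x), 26 wide (y), z = 105 to 200 mm.
- spatula_grip (a point): Point in the middle of the spatula's handle, 155 mm from the blade's end.
- caddy: Narrow white stoneware holder cup, fixed, on a wooden foot 90 x 110 x 8 mm. Outside 30 (x) x 64 (y) mm, top at 100 mm. Inside 18 (x) x 52 (y) mm, vertical walls 6 mm thick, inner floor 14 mm above the table. Origin: centre of its underside; z up.
- caddy_mouth (a point): Centre of the caddy's mouth, at the height of its rim (100 mm).
- tin: Bystander: low round tin, 64 mm across, 45 mm high, standing on the rear of the bin's roof. Origin: centre of its underside.
- jar: Bystander: glass jar, 64 mm across, 85 mm high, beside the caddy. Origin: centre of its underside.
- can: Bystander: food can, 68 mm across, 100 mm high, near the middle of the table. Origin: centre of its underside.
- mug: Bystander: white mug, 80 mm across, 90 mm high, on the robot's side of the table's middle. Origin: centre of its underside.
- oil: Bystander: green bottle, 60 mm across, 200 mm high, far to the left. Origin: centre of its underside.
There are look-alikes about, which are no part of the job. There is more than one size of the spatula; the job needs the middle-sized. What is shaped like the caddy but green or turquoise is not meant.

How it is judged:
On the way, in this order (a step that is already met when the one before it is completed fails the run):
1. the spatula is pushing the flap, which has begun to open (0.05 to 1 rad) (contact force between spatula and bin above 0.1 N and value of joint flap between 0.05 and 1 rad), for 0.02 s.
2. the flap is fully down (past 1.35 rad) (value of joint flap above 1.35 rad), for 0.2 s.
At the end, for the whole second after the job is handed in: The flap is open past 1.35 rad; the spatula stands blade down in the caddy, its blade end inside the cup and within 16 mm of its inner floor, leaning less than 0.4 rad, released and at rest (below 0.05 m/s) (value of joint flap above 1.35 rad and x of spatula in the frame of caddy between -0.012 and 0.012 m and y of spatula in the frame of caddy between -0.03 and 0.03 m and z of spatula in the frame of caddy between 0.005 and 0.03 m and angle between spatula's own z axis and vertical below 0.4 rad and linear speed of spatula below 0.05 m/s); the robot touches nothing.
It fails at once if the gripper or arm presses on the bin or its flap (over 1 N) (contact force between any of the fingers, the arm and bin above 1 N).
It fails at once if the tin, jar, can, mug or bottle is moved by more than 30 mm (distance of any of tin, jar, can, mug, oil from where it was at the start of the episode above 0.03 m).
It also fails if it takes over 58 s, if anything falls off the work surface, if the arm or the gripper's body presses on something with over 40 N, if the wrist force passes 120 N, or if a joint passes its speed limit or range.

## Working session

There is one attempt and no reset: what is moved stays moved. The work goes in short steps, Python scripts to look and compute and a tool call to move; the robot and the scene stay as the last step left them, time stands still between calls to the robot, and variables do not carry over. Pictures are saved under pics/ and viewed, at most 10 in all, crops included, and the job is handed in when it is done.

Besides the shell and the picture viewer there is one more tool, called after "Emit:" by a JSON object that holds its "op" and its "data", one argument or row to a line. jog_arm: Moves the arm, as the interface text tells. Its arguments: {"type":"object","properties":{"plan":{"type":"array"},"squeeze":{"type":"number"}},"required":["plan"]}

```bash
mkdir -p pics; ls; cat > h.py <<'E'
import numpy as np, cv2
from scipy.spatial.transform import Rotation as R
from bench import status, camera, order
def grab(n):
    c=camera(n); np.savez(f'{n}.npz',**c); return c
def load(n): return dict(np.load(f'{n}.npz'))
def ray(c,u,v):
    K=np.array([[c['fx'],0,c['cx']],[0,c['fy'],c['cy']],[0,0,1.]])
    p=cv2.undistortPoints(np.array([[[u,v]]],float),K,np.array([float(c['k1']),0,0,0]))[0,0]
    T=c['world_from_camera']; return T[:3,3],T[:3,:3]@np.array([p[0],p[1],1])
def plane(c,u,v,z):
    o,d=ray(c,u,v); return o+d*(z-o[2])/d[2]
def depth(c,u,v):
    o,d=ray(c,u,v); return o+d*c['z_map'][int(v),int(u)]
def cloud(c):
    K=np.array([[c['fx'],0,c['cx']],[0,c['fy'],c['cy']],[0,0,1.]])
    vv,uu=np.mgrid[:420,:560]
    p=cv2.undistortPoints(np.stack([uu,vv],-1).reshape(-1,1,2).astype(float),K,np.array([float(c['k1']),0,0,0])).reshape(420,560,2)
    T=c['world_from_camera']; q=np.dstack([p,np.ones((420,560))])*c['z_map'][...,None]
    return q@T[:3,:3].T+T[:3,3]
def save(c,name): cv2.imwrite(f'pics/{name}.png',c['image'][...,::-1])
E
python3 - <<'E'
from h import *
for n in('side','top'):
    c=grab(n); save(c,n+'0'); print(n,c['fx'],c['k1'],c['world_from_camera'].round(3).tolist())
s=status.read_state(); print({k:np.round(v,3).tolist() for k,v in s.items()})
E
```

```text
pics
side 492.04370588163283 -0.0096469060618857 [[-0.871, -0.369, 0.324, 0.186], [-0.491, 0.674, -0.552, 0.811], [-0.015, -0.64, -0.768, 1.061], [0.0, 0.0, 0.0, 1.0]]
top 398.92238596142704 -0.10232042519174617 [[0.021, -0.994, 0.104, 0.478], [-1.0, -0.023, -0.018, 0.133], [0.02, -0.103, -0.994, 1.119], [0.0, 0.0, 0.0, 1.0]]
{'time': 0.1, 'joint_positions': [-1.268, 0.333, -0.065, 1.461, 0.022, 1.35, -0.088], 'joint_vel': [0.001, -0.002, 0.0, -0.003, -0.0, -0.001, -0.0], 'joint_torque': [0.001, -62.455, 0.024, -39.071, -0.062, 0.037, 0.0], 'ee_pos': [0.2, 0.592, 0.222], 'eef_rot': [0.162, 0.987, -0.001, -0.0], 'ft_force': [0.075, 0.403, -0.294], 'torque': [0.05, 0.017, -0.017], 'grip_force': 0.0, 'width': 0.087}
```

View pics/side0.png

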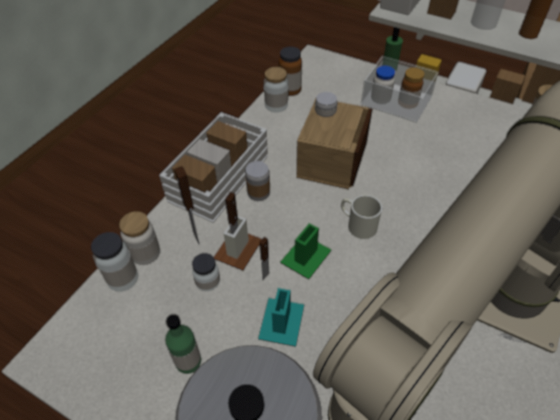

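View pics/top0.png

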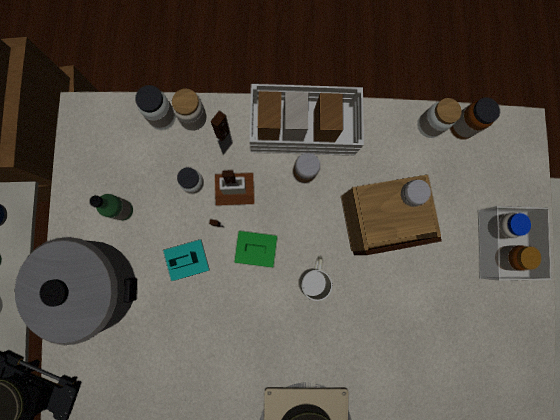

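Three spatulas show. The large one is at side (185,190) / top (222,125), standing alone. The medium one is at side (232,207) / top (229,176), in the white caddy at side (236,238). The small one is at side (264,245) / top (216,223). The white caddy's spatula fits: it is the middle size and the holder is neither green nor turquoise. The bin is at top (392,215), with its dark flap on the robot side along (400,245). I'll confirm this in a crop and measure.

```bash
python3 - <<'E'
from h import *
s=load('side');t=load('top')
a=cv2.resize(s['image'][150:300,160:310],(400,400),interpolation=3);b=cv2.resize(t['image'][90:250,150:310],(400,400),interpolation=3)
cv2.imwrite('pics/crop1.png',np.hstack([a,b])[...,::-1])
for n,c,(u0,u1,v0,v1) in(('side',s,(160,310,150,300)),('top',t,(170,270,90,240))):
    P=cloud(c); hsv=cv2.cvtColor(c['image'],cv2.COLOR_RGB2HSV)
    m=np.zeros((420,560),bool); m[v0:v1,u0:u1]=1
    # dark, raised
    k=(m&(hsv[...,2]<75)&(P[...,2]>.06)&(c['z_map']>0)).astype('uint8')
    N,L,S,C=cv2.connectedComponentsWithStats(k)
    for i in range(1,N):
        if S[i,4]>15:
            q=P[L==i]; top=q[q[:,2]>np.percentile(q[:,2],97)-.004]
            print(n,'dark',C[i].round(),S[i,4],'lo',q.min(0).round(3),'hi',q.max(0).round(3),'top mean',top.mean(0).round(4), len(top))
    # caddy white
    k=m&(hsv[...,1]<50)&(P[...,2]>.085)&(P[...,2]<.108)
    q=P[k]; 
    if len(q): print(n,'white 85-108',len(q),q.min(0).round(3),q.max(0).round(3),q.mean(0).round(3),cv2.minAreaRect((q[:,:2]*1000).astype('float32')))
# bin
P=cloud(t); k=(abs(P[...,2]-.15)<.012)&(np.indices((420,560))[1]>320)&(np.indices((420,560))[1]<460)
hsv=cv2.cvtColor(t['image'],cv2.COLOR_RGB2HSV)
k2=k&(hsv[...,2]>0); q=P[k2]; print('bin top',len(q),q[:,2].mean(),cv2.minAreaRect((q[:,:2]*1000).astype('float32')))
r=cv2.minAreaRect((q[:,:2]*1000).astype('float32')); print(cv2.boxPoints(r))
E
```

```text
side dark [234. 155.] 138 lo [ 0.797 -0.054  0.06 ] hi [0.825 0.033 0.121] top mean [0.8033 0.0049 0.1093] 14
side dark [304. 157.] 181 lo [ 0.611 -0.1    0.06 ] hi [ 0.645 -0.087  0.123] top mean [ 0.6291 -0.0934  0.1143] 23
side dark [193. 186.] 881 lo [0.76  0.076 0.06 ] hi [0.927 0.256 0.261] top mean [0.7777 0.239  0.2578] 93
side dark [257. 182.] 147 lo [0.681 0.009 0.06 ] hi [0.747 0.053 0.089] top mean [0.7065 0.0403 0.084 ] 19
side dark [232. 211.] 342 lo [0.653 0.198 0.084] hi [0.669 0.233 0.217] top mean [0.6613 0.2163 0.2134] 49
side dark [305. 234.] 77 lo [0.486 0.12  0.061] hi [0.506 0.168 0.103] top mean [0.5016 0.1474 0.0961] 14
side dark [264. 250.] 189 lo [0.547 0.241 0.06 ] hi [0.562 0.264 0.16 ] top mean [0.5541 0.2552 0.1562] 32
side dark [302. 247.] 132 lo [0.48  0.157 0.061] hi [0.511 0.185 0.1  ] top mean [0.491  0.1766 0.0963] 15
side dark [204. 264.] 384 lo [0.647 0.309 0.07 ] hi [0.701 0.362 0.091] top mean [0.6746 0.3346 0.0867] 195
side dark [282. 295.] 57 lo [0.46  0.314 0.06 ] hi [0.474 0.333 0.096] top mean [0.4675 0.3174 0.0929] 9
side white 85-108 16
[... 1165 characters left out ...]
[0.673 0.237 0.219] top mean [0.6623 0.212  0.2141] 60
top dark [235. 189.] 37 lo [0.646 0.177 0.061] hi [0.659 0.241 0.082] top mean [0.6483 0.2007 0.0794] 6
top dark [215. 223.] 61 lo [0.549 0.235 0.065] hi [0.561 0.257 0.159] top mean [0.5551 0.2481 0.1566] 26
top white 85-108 556 [0.552 0.116 0.085] [0.915 0.374 0.108] [0.749 0.261 0.096] ((727.7076416015625, 237.22262573242188), (348.2122497558594, 252.02572631835938), 8.463522911071777)
bin top 4478 0.14998652775447377 ((707.2518920898438, -165.65469360351562), (451.2735290527344, 216.41944885253906), 18.251310348510742)
[[ 459.07678   -133.55496  ]
 [ 526.8562    -339.08676  ]
 [ 955.427     -197.75443  ]
 [ 887.6476       7.7773743]]
```

View pics/crop1.png

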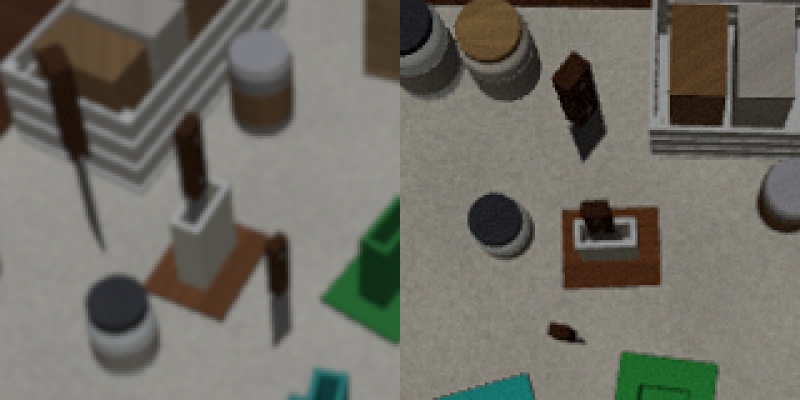

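The crop confirms it: the left half shows the medium spatula standing in the white caddy (handle at crop (190,155)), and the right half shows its handle top at (598,215). Next I'll measure the spatula lean, the caddy rim and the bin precisely.

```bash
python3 - <<'E'
from h import *
for n in('side','top'):
    c=load(n);P=cloud(c); hsv=cv2.cvtColor(c['image'],cv2.COLOR_RGB2HSV); z=P[...,2]
    x,y=P[...,0],P[...,1]
    near=(abs(x-.662)<.05)&(abs(y-.208)<.05)
    h=near&(hsv[...,2]<75)&(z>.112)&(abs(x-.662)<.014)
    for lo in(.115,.135,.155,.175,.195,.21):
        k=h&(z>=lo)&(z<lo+.02)
        if k.sum()>3:q=P[k];print(n,lo,k.sum(),q.mean(0).round(4),q.min(0).round(3)[:2],q.max(0).round(3)[:2])
    k=h&(z>.208);q=P[k];print(' top rect',cv2.minAreaRect((q[:,:2]*1000).astype('float32')))
    k=near&(abs(z-.1)<.006)&(hsv[...,2]>90);q=P[k];print(n,'rim',len(q),q.mean(0).round(4),cv2.minAreaRect((q[:,:2]*1000).astype('float32')))
    k=near&(abs(z-.008)<.004)&(hsv[...,1]>80);q=P[k];print(n,'foot',len(q),cv2.minAreaRect((np.vstack([q])[:,:2]*1000).astype('float32')))
    reg=(abs(x-.59)<.2)&(abs(y+.17)<.18)&(abs(z-.15)<.008)&(y<-.03)&(x<.75)
    N,L,S,C=cv2.connectedComponentsWithStats(reg.astype('uint8')); i=1+S[1:,4].argmax()
    q=P[L==i]; r=cv2.minAreaRect((q[:,:2]*1000).astype('float32'));print(n,'bin',len(q),q[:,2].mean(),r,cv2.boxPoints(r).round(0).tolist())
    print(' tin',[ (P[(abs(z-.195)<.008)&(y<-.05)&(y>-.35)&(x<.75)&(x>.5)]).mean(0).round(3)])
    for nm,(bx,by,zz) in dict(mug=(.44,0.1,.09)).items():
        k=(abs(z-.085)<.01)&(x>.35)&(x<.55)&(abs(y-.1)<.13)&(hsv[...,1]<60);q=P[k];print(nm,q.mean(0),q.min(0),q.max(0))
E
python3 - <<'E'
import sys; sys.path.insert(0,'.')
from h import *
t=load('top'); print('px>world', [ (n,plane(t,u,v,z)[:2].round(3)) for n,u,v,z in (('can',307,167,.1),('mug',315,284,.09),('tin',416,192,.195),('jar',190,180,.085),('oil',97,201,.2),('mughandle',321,258,.06))])
print([(b,plane(t,*b,.15).round(3)[:2]) for b in ((343,190),(362,249),(440,237),(430,176))])
c=cv2.resize(t['image'][160:270,330:450],(768,704)[0:2] if 0 else (654,600),interpolation=cv2.INTER_CUBIC); cv2.imwrite('pics/bin.png',c[...,::-1])
E
```

```text
side 0.115 33 [0.6585 0.2211 0.1265] [0.654 0.207] [0.666 0.231]
side 0.135 52 [0.6586 0.222  0.1444] [0.654 0.207] [0.669 0.23 ]
side 0.155 55 [0.6585 0.2224 0.1657] [0.654 0.207] [0.667 0.229]
side 0.175 55 [0.659  0.2219 0.1858] [0.654 0.207] [0.669 0.23 ]
side 0.195 92 [0.6601 0.219  0.2078] [0.653 0.202] [0.669 0.23 ]
side 0.21 50 [0.6614 0.2165 0.2134] [0.655 0.202] [0.668 0.229]
 top rect ((660.7003784179688, 215.611328125), (28.015487670898438, 13.852863311767578), 89.41580963134766)
side rim 143 [0.6573 0.2195 0.0992] ((660.963134765625, 213.31065368652344), (30.554668426513672, 66.83175659179688), 2.297041416168213)
side foot 456 ((658.9649047851562, 209.65625), (88.4852523803711, 97.98689270019531), 1.0501245260238647)
side bin 2443 0.1499188046030385 ((585.546630859375, -203.1656951904297), (173.12649536132812, 210.4130401611328), 11.084857940673828) [[480.0, -117.0], [521.0, -323.0], [691.0, -290.0], [650.0, -83.0]]
 tin [array([ 0.634, -0.238,  0.194])]
mug [0.40801414 0.01116149 0.08467168] [ 0.36286326 -0.02975147  0.07501939] [0.51023411 0.17932169 0.09388178]
top 0.
[... 764 characters left out ...]
793 ((584.837646484375, -206.39761352539062), (172.42396545410156, 202.76699829101562), 11.232810974121094) [[481.0, -124.0], [520.0, -323.0], [689.0, -289.0], [650.0, -90.0]]
 tin [array([ 0.634, -0.243,  0.195])]
mug [ 0.41290902 -0.00057211  0.08657739] [ 0.36438701 -0.02990786  0.07513131] [0.46662257 0.02682156 0.09389187]
px>world [('can', array([0.708, 0.016])), ('mug', array([ 0.405, -0.01 ])), ('tin', array([ 0.633, -0.237])), ('jar', array([0.669, 0.322])), ('oil', array([0.593, 0.519])), ('mughandle', array([ 0.472, -0.029]))]
[((343, 190), array([ 0.641, -0.069])), ((362, 249), array([ 0.496, -0.116])), ((440, 237), array([ 0.529, -0.315])), ((430, 176), array([ 0.683, -0.293]))]
```

View pics/bin.png

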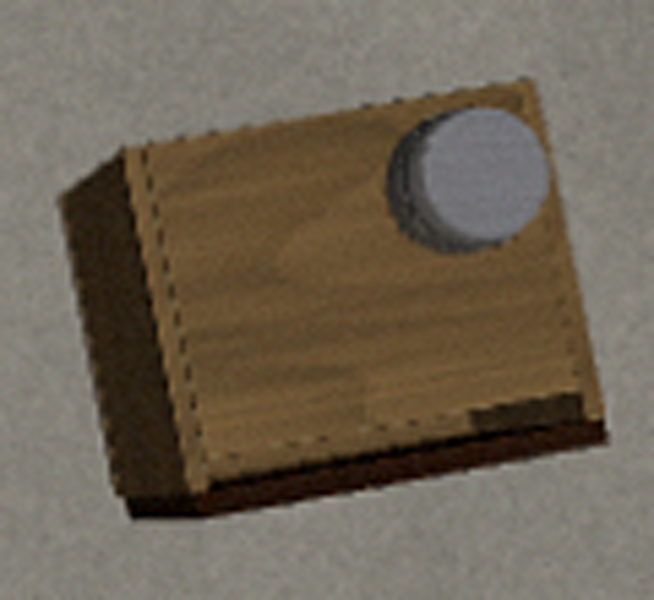

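The crop shows the tin on the roof at (485,175). The slot and dark flap run along the lower edge, from about (205,500) to (605,430), so the front faces the robot. Next is a pose-to-jog helper and a check of the pot beside the start position.

```bash
cat >> h.py <<'E'
def jog(x,y,z,yaw,tilt=0):
    """rel. jog to TCP (m) with tool y at world angle yaw (deg), tool down; tilt = turn (deg) about the horizontal axis tool x"""
    s=status.read_state(); R0=R.from_quat(s['eef_rot'])
    a=np.radians(yaw); Y=np.array([np.cos(a),np.sin(a),0]); Z=np.array([0,0,-1.]); X=np.cross(Y,Z)
    R1=R.from_matrix(np.stack([X,Y,Z],1))*R.from_euler('x',tilt,degrees=True)
    rv=(R0.inv()*R1).as_rotvec(); d=R0.inv().apply(np.array([x,y,z])-s['ee_pos'])*1000
    print('turn',rv.round(3),'shift mm',d.round(1)); return rv,d
E
python3 - <<'E'
from h import *
t=load('top');P=cloud(t)
k=P[250:330,20:130]; print('pot max z',np.percentile(k[...,2],[50,95,99]), 'rim',plane(t,135,290,.15))
b=t['z_map']; 
for bx in(-86,-77,-73,-69,-62):
    print(bx,[ (lambda p:P[int(p[1]),int(p[0])].round(3).tolist())((0,0)) for _ in()])
Q=P.reshape(-1,3); a=np.radians(11.2); e=np.array([np.cos(a),np.sin(a)]); f=np.array([-e[1],e[0]]); d=Q[:,:2]-[.591,-.203]
bx,by=d@e*1000,d@f*1000
m=(abs(by)<90)&(bx>-110)&(bx<-30)
for lo in range(-110,-30,6):
    k=m&(bx>=lo)&(bx<lo+6)&(Q[:,2]>-.01); print(lo,k.sum(),np.percentile(Q[k,2],[10,50,90]).round(3) if k.any() else '')
jog(.2,.592,.4,71.3); jog(.661,.214,.32,3)
E
```

```text
pot max z [0.20045225 0.233406   0.23657166] rim [0.38495881 0.43336581 0.15      ]
-86 []
-77 []
-73 []
-69 []
-62 []
-110 130 [-0.002  0.001  0.003]
-104 103 [-0.001  0.001  0.003]
-98 26 [-0.     0.148  0.151]
-92 169 [0.148 0.15  0.153]
-86 270 [0.048 0.149 0.152]
-80 111 [0.008 0.011 0.015]
-74 89 [0.008 0.01  0.014]
-68 119 [0.149 0.151 0.153]
-62 170 [0.149 0.151 0.153]
-56 169 [0.148 0.151 0.153]
-50 170 [0.149 0.151 0.153]
-44 169 [0.148 0.151 0.153]
-38 170 [0.148 0.15  0.153]
-32 57 [0.149 0.151 0.153]
turn [-0.001  0.     0.001] shift mm [  -0.    -0.  -178.1]
turn [-1.000e-03  1.000e-03  1.193e+00] shift mm [-557.7 -210.5  -97.9]
```

Emit:
{"op": "jog_arm", "data": {
  "plan": [
    [0, 0, 0, 0, 0, -60, 1],
    [0, 0, 0, 0, 0, -120, 1],
    [0, 0, 0, 0, 0, -178, 1],
    [0, 0, 0, 0, 0, -178, 1],
    [0, 0, 0.15, -46, -18, -178, 1],
    [0, 0, 0.3, -92, -35, -178, 1],
    [0, 0, 0.45, -139, -53, -178, 1],
    [0, 0, 0.6, -185, -70, -178, 1],
    [0, 0, 0.75, -232, -88, -178, 1],
    [0, 0, 0.9, -279, -105, -178, 1],
    [0, 0, 1.05, -325, -123, -178, 1],
    [0, 0, 1.19, -372, -140, -178, 1]
  ],
  "squeeze": 40
}}

```text
time: 1.3
ee_pos: [0.5088, 0.3388, 0.4005]
eef_rot: [0.69, 0.724, -0.0, -0.0]
ft_force: [0.1, 0.9, -0.6]
width: 0.0868
grip_force: 0.0
```

```bash
python3 -c "
from h import *
jog(.661,.214,.38,3);jog(.661,.214,.26,3)"
```

```text
turn [-0.    -0.    -0.003] shift mm [-132.2  145.9   20.4]
turn [-0.    -0.    -0.003] shift mm [-132.2  146.   140.4]
```

Emit:
{"op": "jog_arm", "data": {
  "plan": [
    [0, 0, 0, -33, 36, 5, 1],
    [0, 0, 0, -66, 73, 10, 1],
    [0, 0, 0, -99, 109, 15, 1],
    [0, 0, 0, -132, 146, 20, 1],
    [0, 0, 0, -132, 146, 20, 1],
    [0, 0, 0, -132, 146, 60, 1],
    [0, 0, 0, -132, 146, 100, 1],
    [0, 0, 0, -132, 146, 100, 1],
    [0, 0, 0, -132, 146, 100, 1]
  ]
}}

```text
time: 2.2
ee_pos: [0.6603, 0.2171, 0.3012]
eef_rot: [0.687, 0.726, -0.0, -0.0]
ft_force: [0.7, 0.2, 0.3]
width: 0.0873
grip_force: 0.0
```

```bash
python3 -c "
from h import *
jog(.661,.214,.157,3)
c=grab('side');d=grab('top');
i=np.hstack([cv2.resize(c['image'][100:300,140:340],(400,400)),cv2.resize(d['image'][80:240,130:290],(400,400))]);cv2.imwrite('pics/pre.png',i[...,::-1])"
```

```text
turn [-0.001 -0.     0.003] shift mm [ -3.1   0.6 144.2]
```

View pics/pre.png

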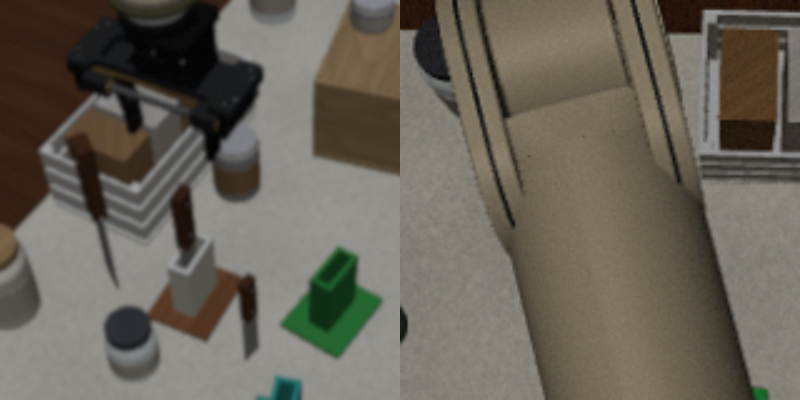

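The gripper, with its long side along x, is above the spatula (handle at crop (185,215)). The large spatula at (85,170) is clear. Descending.

Emit:
{"op": "jog_arm", "data": {
  "plan": [
    [0, 0, 0, -3, 0, 35, 1],
    [0, 0, 0, -3, 0, 70, 1],
    [0, 0, 0, -3, 0, 105, 1],
    [0, 0, 0, -3, 0, 144, 1],
    [0, 0, 0, -3, 0, 144, 1],
    [0, 0, 0, -3, 0, 144, -1],
    [0, 0, 0, -3, 0, 144, -1],
    [0, 0, 0, -3, 0, 144, -1],
    [0, 0, 0, -3, 0, 144, -1],
    [0, 0, 0, -3, 0, 144, -1],
    [0, 0, 0, -3, 0, 144, -1],
    [0, 0, 0, -3, 0, 144, -1]
  ],
  "squeeze": 40
}}

```text
time: 3.5
ee_pos: [0.6609, 0.2137, 0.1566]
eef_rot: [0.687, 0.726, 0.0, -0.0]
ft_force: [-0.1, -0.4, -0.6]
width: 0.0392
grip_force: 0.0
```

Emit:
{"op": "jog_arm", "data": {
  "plan": [
    [0, 0, 0, 0, 0, 0, -1],
    [0, 0, 0, 0, 0, 0, -1],
    [0, 0, 0, 0, 0, 0, -1],
    [0, 0, 0, 0, 0, 0, -1],
    [0, 0, 0, 0, 0, 0, -1],
    [0, 0, 0, 0, 0, 0, -1],
    [0, 0, 0, 0, 0, 0, -1]
  ],
  "squeeze": 55
}}

```text
time: 4.2
ee_pos: [0.6608, 0.2137, 0.1565]
eef_rot: [0.687, 0.726, -0.0, -0.0]
ft_force: [0.5, -0.5, -1.0]
width: 0.0159
grip_force: 55.0
```

Emit:
{"op": "jog_arm", "data": {
  "plan": [
    [0, 0, 0, 0, 0, -25, -1],
    [0, 0, 0, 0, 0, -50, -1],
    [0, 0, 0, 0, 0, -75, -1],
    [0, 0, 0, 0, 0, -100, -1],
    [0, 0, 0, 0, 0, -140, -1],
    [0, 0, 0, 0, 0, -180, -1],
    [0, 0, 0, 0, 0, -210, -1],
    [0, 0, 0, 0, 0, -210, -1],
    [0, 0, 0, 0, 0, -210, -1]
  ]
}}

```text
time: 5.1
ee_pos: [0.661, 0.2136, 0.3664]
eef_rot: [0.687, 0.726, 0.0, 0.0]
ft_force: [0.2, 0.3, -2.9]
width: 0.0157
grip_force: 55.0
```

```bash
python3 -c "
from h import *
print(status.read_state()['ee_pos'],status.read_state()['ft_force']);jog(.519,-.217,.366,11.2)
c=grab('side'); cv2.imwrite('pics/lift.png',cv2.resize(c['image'][60:280,140:380],(655,600))[...,::-1])"
```

```text
[0.66098211 0.21361205 0.36639619] [ 0.20043816  0.25503217 -2.85635067]
turn [ 0.    -0.    -0.141] shift mm [-4.222e+02 -1.654e+02  3.000e-01]
```

View pics/lift.png

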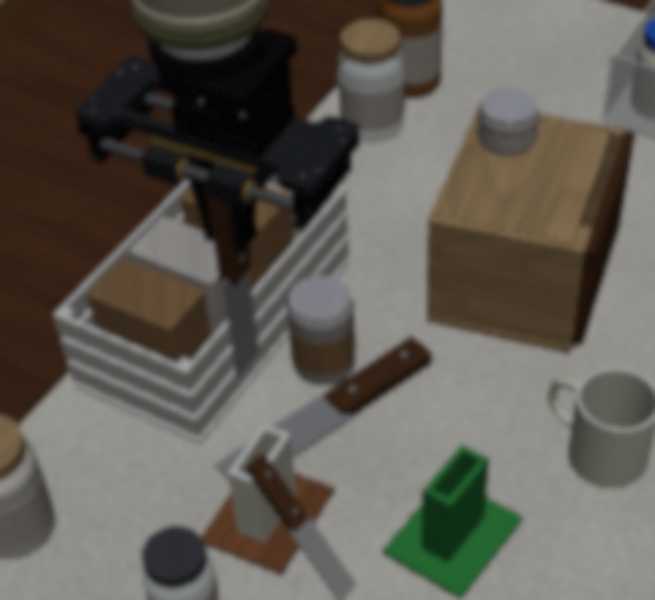

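The spatula is held well, but the gripper knocked over the two look-alikes. The large one lies at crop (330,405). The small one has its handle by the caddy at (275,490). I'll measure where they are, since they might block the return.

```bash
python3 -c "
from h import *
c=load('side');P=cloud(c);s=655/240
for n,u,v in (('small handle end',255,460),('small hmid',275,485),('small h low',292,515),('small blade',325,560),('tip',345,590),('large hend',420,345),('large hmid',370,380),('large blade',310,425),('large tip',235,462),('rim near',285,440),('held tip',245,365)):
    print(n,depth(c,140+u/s,60+v*220/600).round(3))
"
```

```text
small handle end [0.65  0.234 0.118]
small hmid [0.629 0.237 0.098]
small h low [0.607 0.246 0.078]
small blade [0.574 0.247 0.031]
tip [0.55  0.254 0.007]
large hend [ 0.629 -0.039  0.02 ]
large hmid [0.651 0.029 0.02 ]
large blade [0.678 0.104 0.011]
large tip [0.674 0.233 0.099]
rim near [0.647 0.191 0.101]
held tip [0.657 0.222 0.229]
```

Emit:
{"op": "jog_arm", "data": {
  "plan": [
    [0, 0, -0.014, -35, -14, 0, -1],
    [0, 0, -0.028, -75, -29, 0, -1],
    [0, 0, -0.042, -115, -45, 0, -1],
    [0, 0, -0.056, -155, -61, 0, -1],
    [0, 0, -0.07, -195, -76, 0, -1],
    [0, 0, -0.085, -235, -92, 0, -1],
    [0, 0, -0.1, -275, -108, 0, -1],
    [0, 0, -0.115, -315, -123, 0, -1],
    [0, 0, -0.13, -355, -139, 0, -1],
    [0, 0, -0.141, -390, -153, 0, -1],
    [0, 0, -0.141, -422, -165, 0, -1],
    [0, 0, -0.141, -422, -165, 0, -1]
  ]
}}

```text
time: 6.35
ee_pos: [0.5163, -0.222, 0.3654]
eef_rot: [0.638, 0.77, -0.001, -0.001]
ft_force: [0.3, 0.0, -1.0]
width: 0.0153
grip_force: 55.0
```

Emit:
{"op": "jog_arm", "data": {
  "plan": [
    [0, 0, 0, 0, 0, 0, -1],
    [0, 0, 0, 0, 0, 0, -1],
    [0, 0, 0, 0, 0, 0, -1]
  ]
}}

```text
time: 6.65
ee_pos: [0.5198, -0.2153, 0.3659]
eef_rot: [0.634, 0.774, -0.0, -0.001]
ft_force: [-0.3, 0.6, -1.7]
width: 0.0157
grip_force: 55.0
```

```bash
python3 -c "
from h import *
jog(.519,-.217,.3,11.2)
for n in('side','top'):
    c=grab(n);P=cloud(c);x,y,z=P[...,0],P[...,1],P[...,2]
    h=(abs(x-.519)<.04)&(abs(y+.217)<.05)
    for lo in(.215,.23,.245,.26,.275,.29,.305,.32):
        k=h&(z>=lo)&(z<lo+.015); q=P[k]
        if len(q)>4: print(n,lo,len(q),q.mean(0).round(4),q.min(0).round(3)[:2],q.max(0).round(3)[:2])
save(c,'t2')
c=load('side'); P=cloud(c)
q=P[(abs(P[...,2]-.15)<.006)&(P[...,0]>.45)&(P[...,0]<.7)&(P[...,1]<-.05)&(P[...,1]>-.35)];print(cv2.minAreaRect((q[:,:2]*1000).astype('float32')))
cv2.imwrite('pics/slot.png',cv2.resize(c['image'][40:200,250:420],(637,600))[...,::-1])"
```

```text
turn [-0.001 -0.001  0.003] shift mm [-1.6 -1.  65.9]
side 0.215 6 [ 0.517  -0.2046  0.2272] [ 0.515 -0.222] [ 0.519 -0.198]
side 0.23 10 [ 0.5173 -0.2084  0.2379] [ 0.515 -0.228] [ 0.52  -0.196]
side 0.245 13 [ 0.517  -0.2065  0.2514] [ 0.514 -0.224] [ 0.519 -0.193]
side 0.26 13 [ 0.5171 -0.2068  0.2669] [ 0.514 -0.226] [ 0.52  -0.195]
side 0.275 14 [ 0.5172 -0.2077  0.2816] [ 0.515 -0.232] [ 0.521 -0.196]
side 0.29 15 [ 0.5174 -0.2074  0.2967] [ 0.515 -0.229] [ 0.52  -0.195]
side 0.305 12 [ 0.5171 -0.2064  0.3116] [ 0.514 -0.224] [ 0.519 -0.197]
side 0.32 21 [ 0.5157 -0.2003  0.3301] [ 0.508 -0.214] [ 0.524 -0.194]
top 0.23 6 [ 0.5186 -0.2087  0.2383] [ 0.516 -0.23 ] [ 0.523 -0.199]
top 0.245 5 [ 0.5185 -0.2085  0.2533] [ 0.516 -0.226] [ 0.523 -0.2  ]
top 0.26 6 [ 0.5175 -0.2055  0.2671] [ 0.515 -0.224] [ 0.522 -0.198]
top 0.275 8 [ 0.5174 -0.2041  0.2808] [ 0.515 -0.22 ] [ 0.521 -0.198]
top 0.29 7 [ 0.5169 -0.2028  0.2963] [ 0.514 -0.218] [ 0.521 -0.198]
top 0.32 13 [ 0.5165 -0.2022  0.3306] [ 0.511 -0.205] [ 0.523 -0.2  ]
((585.2473754882812, -202.10362243652344), (173.0005340576172, 206.3693389892578), 11.183574676513672)
```

View pics/slot.png

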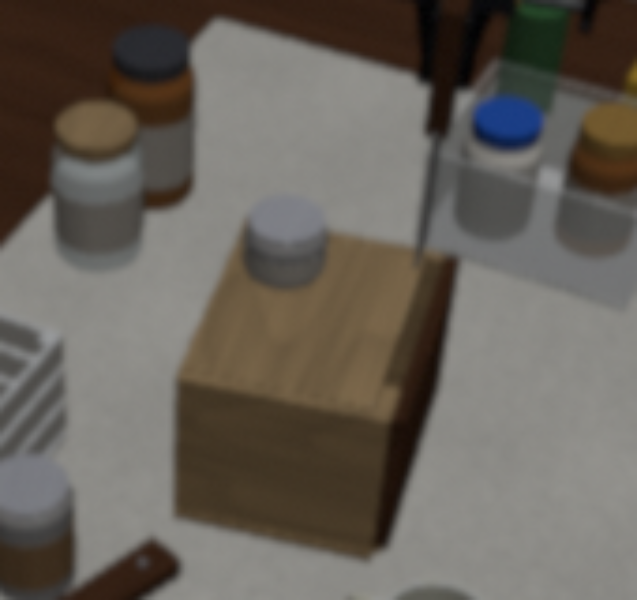

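The blade hangs at crop (430,200), vertical and in line with the slot at (410,330). It measures at bin x ≈ -74 against a slot centre of -73, so I'm lowering it.

Emit:
{"op": "jog_arm", "data": {
  "plan": [
    [0, 0, 0, 0, 0, 25, -1],
    [0, 0, 0, 0, 0, 50, -1],
    [0, 0, 0, 0, 0, 70, -1],
    [0, 0, 0, 0, 0, 85, -1],
    [0, 0, 0, 0, 0, 95, -1],
    [0, 0, 0, 0, 0, 95, -1]
  ]
}}

```text
time: 7.35
ee_pos: [0.519, -0.2161, 0.2704]
eef_rot: [0.634, 0.773, -0.0, -0.001]
ft_force: [-0.5, -0.1, -1.0]
width: 0.0159
grip_force: 55.0
```

Emit:
{"op": "jog_arm", "data": {
  "plan": [
    [0, 0, 0, 0, 0, 15, -1],
    [0, 0, 0, 0, 0, 30, -1],
    [0, 0, 0, 0, 0, 42, -1],
    [0, 0, 0, 0, 0, 42, -1],
    [0, 0, 0, 0, -8, 42, -1],
    [0, 0, 0, 0, -16, 42, -1],
    [0, 0, 0, 0, -24, 42, -1],
    [0, 0, 0, 0, -32, 42, -1],
    [0, 0, 0, 0, -40, 42, -1],
    [0, 0, 0, 0, -48, 42, -1]
  ]
}}

```text
time: 8.35
ee_pos: [0.4713, -0.2265, 0.2297]
eef_rot: [0.635, 0.773, 0.0, -0.0]
ft_force: [0.9, 0.9, -0.7]
width: 0.0154
grip_force: 55.0
```

Emit:
{"op": "jog_arm", "data": {
  "plan": [
    [0, 0, 0, 0, -8, 0, -1],
    [0, 0, 0, 0, -16, 0, -1],
    [0, 0, 0, 0, -24, 0, -1],
    [0, 0, 0, 0, -32, 0, -1],
    [0, 0, 0, 0, -40, 0, -1],
    [0, 0, 0, 0, -40, 0, -1],
    [0, 0, 0, 0, -40, 0, -1],
    [0, 0, 0, 0, -40, 0, -1],
    [0, 0, 0, 0, -40, 0, -1],
    [0, 0, 0, 0, -40, 0, -1],
    [0, 0, 0, 0, -40, 0, -1],
    [0, 0, 0, 0, -40, 0, -1]
  ]
}}

```text
time: 9.55
ee_pos: [0.433, -0.2339, 0.2295]
eef_rot: [0.634, 0.773, -0.0, -0.0]
ft_force: [-0.5, -0.4, -1.5]
width: 0.0153
grip_force: 55.0
```

```bash
cat > flap.py <<'E'
from h import *
a=np.radians(11.2); e=np.array([np.cos(a),np.sin(a)]); f=np.array([-e[1],e[0]])
for n in('side','top'):
    P=cloud(grab(n)).reshape(-1,3); d=P[:,:2]-[.591,-.203]; bx,by=d@e*1000,d@f*1000
    for lo in range(-230,-70,20):
        k=(bx>=lo)&(bx<lo+20)&(by>40)&(by<95)&(P[:,2]>-.01); print(n,lo,k.sum(),np.percentile(P[k,2]*1000,[10,50,90]).round() if k.any() else '')
E
python3 flap.py
```

```text
side -230 168 [ -2.  17. 580.]
side -210 227 [ 21.  29. 575.]
side -190 376 [ 21. 457. 563.]
side -170 570 [ 22. 474. 548.]
side -150 252 [ 19. 435. 547.]
side -130 107 [14. 19. 22.]
side -110 100 [13. 17. 20.]
side -90 88 [ 11.  18. 336.]
top -230 1104 [ 28. 643. 651.]
top -210 1244 [ 27. 628. 643.]
top -190 1116 [ 25. 610. 639.]
top -170 1135 [ 24. 591. 637.]
top -150 773 [ 21. 584. 628.]
top -130 146 [16. 19. 22.]
top -110 142 [15. 17. 20.]
top -90 72 [ 10.  17. 135.]
```

The flap lies at about 1.48 rad. I'll raise the spatula and go back, then look at the caddy.

Emit:
{"op": "jog_arm", "data": {
  "plan": [
    [0, 0, 0, 0, 0, -40, -1],
    [0, 0, 0, 0, 0, -80, -1],
    [0, 0, 0, 0, 0, -120, -1],
    [0, 0, 0, 0, 0, -140, -1],
    [0, 0, 0, 0, 0, -140, -1]
  ]
}}

```text
time: 10.15
ee_pos: [0.4339, -0.2344, 0.3723]
eef_rot: [0.635, 0.773, 0.001, 0.002]
ft_force: [-0.1, -0.2, -1.1]
width: 0.0158
grip_force: 55.0
```

```bash
python3 flap.py | grep -E "(-130|-210)"; python3 - <<'E'
from h import *
jog(.53,.05,.37,11.2)
for n in('side','top'):
    c=load(n);P=cloud(c);v=cv2.cvtColor(c['image'],cv2.COLOR_RGB2HSV);x,y,z=P[...,0],P[...,1],P[...,2]
    k=(x>.53)&(x<.68)&(y>.18)&(y<.29)&(z>.055)&(z<.2)&(v[...,2]<80)&(v[...,1]>70)
    for lo in np.arange(.055,.15,.01):
        q=P[k&(z>=lo)&(z<lo+.01)]
        if len(q)>2: print(n,lo.round(3),len(q),q.mean(0).round(3),q.min(0).round(3)[:2],q.max(0).round(3)[:2])
s,t=load('side'),load('top')
cv2.imwrite('pics/cad.png',np.hstack([cv2.resize(s['image'][180:290,190:300],(400,400),interpolation=2),cv2.resize(t['image'][130:240,170:280],(400,400),interpolation=2)])[...,::-1])
E
```

```text
side -210 131 [  2.  25. 451.]
side -130 107 [15. 19. 22.]
top -210 1036 [ 26. 719. 745.]
top -130 144 [16. 19. 22.]
turn [-0. -0.  0.] shift mm [259.6 150.5  -1. ]
side 0.065 28 [0.604 0.244 0.071] [0.599 0.232] [0.616 0.253]
side 0.075 48 [0.611 0.244 0.079] [0.604 0.233] [0.622 0.253]
side 0.085 46 [0.621 0.241 0.09 ] [0.614 0.229] [0.635 0.25 ]
side 0.095 40 [0.629 0.24  0.1  ] [0.62  0.229] [0.638 0.249]
side 0.105 40 [0.638 0.239 0.11 ] [0.629 0.226] [0.652 0.247]
side 0.115 28 [0.645 0.238 0.119] [0.639 0.229] [0.65  0.245]
top 0.055 3 [0.602 0.242 0.064] [0.601 0.24 ] [0.604 0.248]
top 0.065 18 [0.604 0.237 0.071] [0.601 0.228] [0.608 0.247]
top 0.075 25 [0.611 0.239 0.079] [0.605 0.228] [0.616 0.247]
top 0.085 33 [0.62  0.236 0.09 ] [0.612 0.225] [0.627 0.246]
top 0.095 32 [0.63  0.233 0.1  ] [0.624 0.224] [0.636 0.242]
top 0.105 38 [0.641 0.232 0.111] [0.633 0.221] [0.655 0.242]
top 0.115 31 [0.649 0.232 0.119] [0.644 0.223] [0.657 0.241]
```

View pics/cad.png

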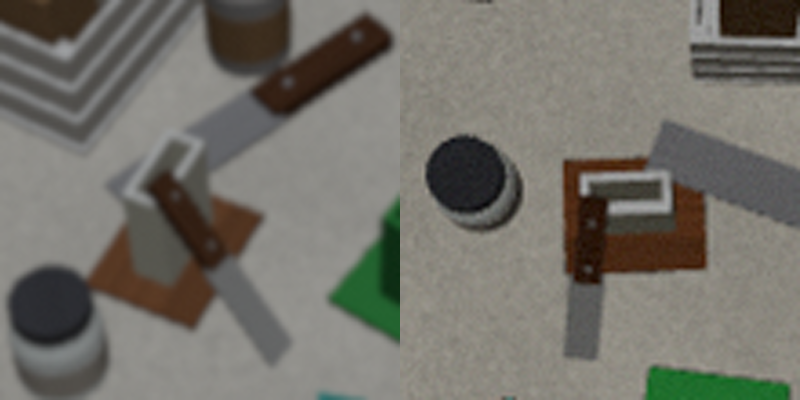

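Side crop: the small spatula leans on the caddy's front wall, its handle end at (160,185), poking slightly over the mouth. The large one lies flat behind at (250,115). I'll sweep the small one off toward -x with the held blade's flat face, just above the rim.

```bash
python3 -c "
from h import *
jog(.674,.233,.375,3)"
```

```text
turn [-0.    -0.     0.144] shift mm [411.  327.4  -6. ]
```

Emit:
{"op": "jog_arm", "data": {
  "plan": [
    [0, 0, 0.013, 37, 30, 0, -1],
    [0, 0, 0.026, 74, 60, 0, -1],
    [0, 0, 0.039, 111, 89, 0, -1],
    [0, 0, 0.052, 150, 119, 0, -1],
    [0, 0, 0.065, 187, 149, 0, -1],
    [0, 0, 0.078, 224, 179, 0, -1],
    [0, 0, 0.091, 261, 208, 0, -1],
    [0, 0, 0.104, 299, 238, 0, -1],
    [0, 0, 0.117, 336, 268, 0, -1],
    [0, 0, 0.13, 373, 298, 0, -1],
    [0, 0, 0.144, 411, 327, -6, -1],
    [0, 0, 0.144, 411, 327, -6, -1]
  ]
}}

```text
time: 11.45
ee_pos: [0.6738, 0.2406, 0.3691]
eef_rot: [0.686, 0.728, -0.003, -0.003]
ft_force: [-0.6, -0.3, -2.4]
width: 0.0155
grip_force: 55.0
```

Emit:
{"op": "jog_arm", "data": {
  "plan": [
    [0, 0, 0, 0, 0, 0, -1],
    [0, 0, 0, 0, 0, 0, -1],
    [0, 0, 0, 0, 0, 0, -1],
    [0, 0, 0, 0, 0, 0, -1]
  ]
}}

```text
time: 11.85
ee_pos: [0.6735, 0.2317, 0.3763]
eef_rot: [0.689, 0.725, 0.0, 0.0]
ft_force: [0.8, 0.2, -0.7]
width: 0.0159
grip_force: 55.0
```

```bash
python3 -c "
from h import *
jog(.674,.233,.25,3);jog(.574,.228,.25,3)"
```

```text
turn [ 0.001 -0.    -0.002] shift mm [  1.2   0.4 126.3]
turn [ 0.001 -0.    -0.002] shift mm [  1.3 -99.7 126.2]
```

Emit:
{"op": "jog_arm", "data": {
  "plan": [
    [0, 0, 0, 1, 0, 40, -1],
    [0, 0, 0, 1, 0, 80, -1],
    [0, 0, 0, 1, 0, 110, -1],
    [0, 0, 0, 1, 0, 126, -1],
    [0, 0, 0, 1, 0, 126, -1],
    [0, 0, 0, 1, -10, 126, -1],
    [0, 0, 0, 1, -22, 126, -1],
    [0, 0, 0, 1, -36, 126, -1],
    [0, 0, 0, 1, -52, 126, -1],
    [0, 0, 0, 1, -70, 126, -1],
    [0, 0, 0, 1, -90, 126, -1],
    [0, 0, 0, 1, -110, 126, -1]
  ]
}}

```text
time: 13.05
ee_pos: [0.5638, 0.2279, 0.2517]
eef_rot: [0.689, 0.725, 0.002, 0.0]
ft_force: [0.2, 0.8, -0.8]
width: 0.0154
grip_force: 55.0
```

Emit:
{"op": "jog_arm", "data": {
  "plan": [
    [0, 0, 0, 0, 0, -40, -1],
    [0, 0, 0, 0, 0, -80, -1],
    [0, 0, 0, 0, 0, -125, -1],
    [0, 0, 0, 0, 0, -125, -1],
    [0, 0, 0, 0, 0, -125, -1]
  ]
}}

```text
time: 13.55
ee_pos: [0.5643, 0.2279, 0.3771]
eef_rot: [0.689, 0.725, 0.002, 0.001]
ft_force: [-0.5, 0.1, -1.7]
width: 0.0157
grip_force: 55.0
```

```bash
python3 - <<'E'
from h import *
s=grab('side');t=grab('top')
cv2.imwrite('pics/cad2.png',np.hstack([cv2.resize(s['image'][150:310,170:330],(400,400),interpolation=2),cv2.resize(t['image'][130:240,170:280],(400,400),interpolation=2)])[...,::-1])
P=cloud(s);x,y,z=P[...,0],P[...,1],P[...,2]
k=(x>.6)&(x<.72)&(y>.14)&(y<.28)&(abs(z-.1)<.006);q=P[k];print('rim',len(q),q.mean(0).round(4),cv2.minAreaRect((q[:,:2]*1000).astype('float32')))
k=(x>.5)&(x<.65)&(y>.16)&(y<.29)&(z>.104)&(z<.2);print('above rim',k.sum())
jog(.661,.2137,.37,3)
k=(x>.5)&(x<.65)&(y>.1)&(y<.3)&(z>.205)&(z<.32)
for lo in np.arange(.2,.34,.02):
    q=P[k&(z>=lo)&(z<lo+.02)]
    if len(q)>3:print(lo.round(3),len(q),q.mean(0).round(4),q.min(0).round(3)[:2],q.max(0).round(3)[:2])
E
```

```text
rim 183 [0.6606 0.2151 0.0993] ((661.3193359375, 213.65614318847656), (32.89705276489258, 66.73833465576172), 3.589756488800049)
above rim 2
turn [-0.    -0.    -0.001] shift mm [-19.2  96.6   4.3]
0.22 11 [0.5635 0.2307 0.2373] [0.562 0.212] [0.565 0.246]
0.24 54 [0.5631 0.231  0.2494] [0.562 0.212] [0.565 0.248]
0.26 54 [0.5632 0.231  0.2701] [0.561 0.212] [0.565 0.247]
0.28 63 [0.563  0.232  0.2904] [0.561 0.213] [0.566 0.249]
0.3 60 [0.5629 0.2304 0.3105] [0.561 0.211] [0.565 0.248]
```

View pics/cad2.png

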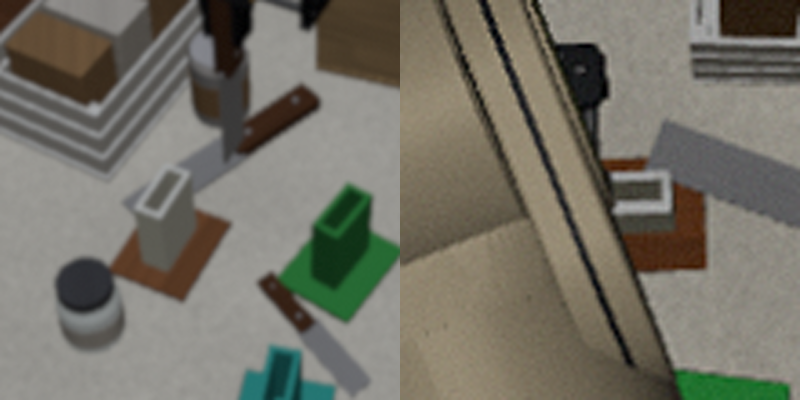

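The small spatula now lies clear at crop (310,325), and the caddy mouth at (165,190) is free. Moving the spatula over the mouth.

Emit:
{"op": "jog_arm", "data": {
  "plan": [
    [0, 0, 0, -7, 32, 0, -1],
    [0, 0, 0, -14, 64, 0, -1],
    [0, 0, 0, -21, 97, 0, -1],
    [0, 0, 0, -21, 97, 0, -1],
    [0, 0, 0, -21, 97, 0, -1],
    [0, 0, 0, -21, 97, 0, -1]
  ]
}}

```text
time: 14.25
ee_pos: [0.6611, 0.2126, 0.3745]
eef_rot: [0.688, 0.725, -0.0, -0.0]
ft_force: [-0.3, 0.5, -1.1]
width: 0.0157
grip_force: 55.0
```

```bash
python3 - <<'E'
from h import *
jog(.661,.2115,.159,3)
P=cloud(grab('side'));x,y,z=P[...,0],P[...,1],P[...,2]
k=(abs(x-.661)<.02)&(abs(y-.21)<.04)&(z<.32)
for lo in np.arange(.2,.34,.02):
    q=P[k&(z>=lo)&(z<lo+.02)]
    if len(q)>3:print(lo.round(3),len(q),q.mean(0).round(4),q.min(0).round(3),q.max(0).round(3)[:2])
E
```

```text
turn [-0.001 -0.     0.   ] shift mm [ -1.1  -0.  215.5]
0.22 25 [0.6596 0.2148 0.2361] [0.658 0.196 0.231] [0.662 0.23 ]
0.24 60 [0.6594 0.2158 0.2506] [0.657 0.195 0.241] [0.662 0.232]
0.26 65 [0.6596 0.215  0.2702] [0.657 0.195 0.261] [0.663 0.231]
0.28 63 [0.6593 0.2153 0.2906] [0.658 0.196 0.281] [0.663 0.232]
0.3 70 [0.6596 0.2145 0.3101] [0.657 0.195 0.301] [0.662 0.232]
```

Emit:
{"op": "jog_arm", "data": {
  "plan": [
    [0, 0, 0, -1, 0, 40, -1],
    [0, 0, 0, -1, 0, 80, -1],
    [0, 0, 0, -1, 0, 110, -1],
    [0, 0, 0, -1, 0, 130, -1],
    [0, 0, 0, -1, 0, 145, -1],
    [0, 0, 0, -1, 0, 160, -1],
    [0, 0, 0, -1, 0, 160, -1]
  ]
}}

```text
time: 15.0
ee_pos: [0.6609, 0.2114, 0.213]
eef_rot: [0.688, 0.725, -0.001, -0.001]
ft_force: [-0.2, -0.2, -1.2]
width: 0.0156
grip_force: 55.0
```

Emit:
{"op": "jog_arm", "data": {
  "plan": [
    [0, 0, 0, 0, 0, 15, -1],
    [0, 0, 0, 0, 0, 30, -1],
    [0, 0, 0, 0, 0, 42, -1],
    [0, 0, 0, 0, 0, 53, -1],
    [0, 0, 0, 0, 0, 54, -1],
    [0, 0, 0, 0, 0, 54, -1]
  ]
}}

```text
time: 15.6
ee_pos: [0.6618, 0.2113, 0.1603]
eef_rot: [0.688, 0.725, -0.0, -0.0]
ft_force: [-0.4, 0.5, -0.4]
width: 0.0157
grip_force: 55.0
```

Emit:
{"op": "jog_arm", "data": {
  "plan": [
    [0, 0, 0, 0, 0, 1, -0.55],
    [0, 0, 0, 0, 0, 1, -0.5],
    [0, 0, 0, 0, 0, 1, -0.3],
    [0, 0, 0, 0, 0, 1, -0.1],
    [0, 0, 0, 0, 0, 1, 0],
    [0, 0, 0, 0, 0, 1, 0],
    [0, 0, 0, 0, 0, 1, 0],
    [0, 0, 0, 0, 0, 1, 0]
  ]
}}

```text
time: 16.4
ee_pos: [0.6618, 0.2113, 0.1596]
eef_rot: [0.688, 0.725, 0.0, -0.0]
ft_force: [1.1, -0.4, 0.2]
width: 0.0431
grip_force: 0.0
```

```bash
python3 - <<'E'
from h import *
P=cloud(grab('side'));x,y,z=P[...,0],P[...,1],P[...,2]
k=(abs(x-.661)<.012)&(abs(y-.21)<.04)
for lo in np.arange(.1,.2,.02):
    q=P[k&(z>=lo)&(z<lo+.02)]
    if len(q)>3:print(lo.round(3),len(q),q.mean(0).round(4),q.min(0).round(3),q.max(0).round(3))
E
```

```text
0.1 78 [0.6624 0.2148 0.1041] [0.649 0.182 0.1  ] [0.672 0.247 0.119]
0.12 58 [0.6646 0.2184 0.1301] [0.66 0.2  0.12] [0.673 0.23  0.14 ]
0.14 50 [0.6646 0.2166 0.1495] [0.661 0.2   0.14 ] [0.672 0.227 0.159]
0.16 49 [0.6656 0.218  0.1688] [0.662 0.201 0.16 ] [0.672 0.227 0.179]
0.18 44 [0.6671 0.2197 0.1898] [0.664 0.2   0.18 ] [0.672 0.227 0.2  ]
```

Emit:
{"op": "jog_arm", "data": {
  "plan": [
    [0, 0, 0, 0, 2, -10, 0],
    [0, 0, 0, 0, 2, -30, 0],
    [0, 0, 0, 0, 2, -55, 0],
    [0, 0, 0, 0, 2, -85, 0],
    [0, 0, 0, 0, 2, -120, 0],
    [0, 0, 0, 0, 2, -160, 0],
    [0, 0, 0, 0, 2, -200, 0],
    [0, 0, 0, 0, 2, -200, 0],
    [0, 0, 0, 0, 2, -200, 0],
    [0, 0, 0, 0, 2, -200, 0]
  ]
}}

```text
time: 17.45
ee_pos: [0.6635, 0.2113, 0.3587]
eef_rot: [0.688, 0.725, -0.001, -0.0]
ft_force: [-0.7, -1.4, -0.2]
width: 0.0436
grip_force: 0.0
```

```bash
python3 flap.py | grep -E "(-130|-110|-210)"; python3 - <<'E'
from h import *
s=load('side'); save(s,'end'); P=cloud(s);x,y,z=P[...,0],P[...,1],P[...,2]
k=(abs(x-.661)<.03)&(abs(y-.21)<.04)
for lo in np.arange(.1,.24,.02):
    q=P[k&(z>=lo)&(z<lo+.02)]
    if len(q)>3:print(lo.round(3),len(q),q.mean(0).round(4),q.min(0).round(3),q.max(0).round(3))
E
```

```text
side -210 118 [ 1. 24. 27.]
side -130 100 [15. 19. 22.]
side -110 95 [14. 17. 22.]
top -210 153 [22. 25. 27.]
top -130 142 [17. 19. 22.]
top -110 143 [15. 18. 20.]
0.1 101 [0.6613 0.2186 0.1033] [0.644 0.182 0.1  ] [0.676 0.247 0.12 ]
0.12 59 [0.6673 0.2186 0.1299] [0.662 0.201 0.12 ] [0.679 0.232 0.14 ]
0.14 66 [0.6688 0.2182 0.1499] [0.664 0.199 0.14 ] [0.681 0.227 0.16 ]
0.16 66 [0.6708 0.218  0.1695] [0.665 0.201 0.16 ] [0.682 0.228 0.18 ]
0.18 69 [0.6725 0.2183 0.19  ] [0.667 0.202 0.18 ] [0.684 0.227 0.2  ]
0.2 100 [0.6768 0.216  0.2102] [0.668 0.198 0.2  ] [0.688 0.228 0.217]
```

View pics/end.png

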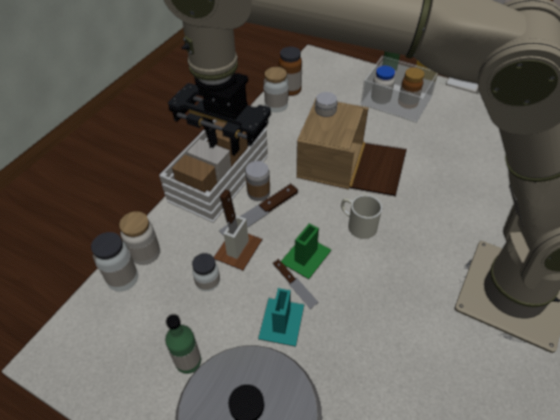

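The picture shows the flap lying flat before the bin (380,165) and the spatula standing in the white caddy (230,215). The bystanders are in place and the gripper is clear.

```bash
python3 -c "
from bench import order
print(order.close_job())"
```

```text
the job is handed in; nothing more can be done
None
```

The job is handed in, though no verdict came back: the flap lies fully down at about 1.48 rad, the spatula stands released in its white caddy leaning about 0.1 rad, the tin, jar, can, mug and bottle look unmoved in the last picture, and the gripper knocked over the two look-alike spatulas (both still on the table).

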